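# Seat the mould-insert carrier on its cone, groove and flat

## Task

Pick up the mould insert on its three-footed carrier plate and settle it on the kinematic seats of the XY stage: nose foot in the cone, left foot in the groove, right foot on the flat, all three feet fully home with nothing hanging up on a flank, then let go and stand clear. The slides have been left off centre by an unknown amount, so feel it in gently: the seats are lapped and must never carry more than 25 N. Leave the other things on the bench alone.

Things in the scene. Friction and masses are not known exactly. Their poses are not given: they have to be found in the camera images.
- insert_mid (a point): Grasp here: centre of a steel mould insert (48 mm in x, 36 in y, 32 high; last 14 mm at +x milled 14 mm lower) fixed on a loose carrier plate (8 mm thick, 126 x 100 mm, rounded 48 mm wide nose at +x). 16 mm above the plate's top, 48 above the bottom of its feet. x to the nose, y left, z up. 0.55-0.75 kg, balanced here. At home: 101.3 mm above the bench, over the seat plate's middle
- foot_nose (a point): Centre of the ball foot under the nose: x +46, y 0, z -40 mm from insert_mid. The three feet are equal 16 mm steel balls on 11 mm shanks, 16 mm below the plate. Its seat: a 90 degree cone, 28 mm across the mouth, mouth 64 mm above the bench, in a 36 mm round boss at x +46, y 0 of the seat plate
- foot_left (a point): Centre of the left rear ball foot: x -40, y +36, z -40 mm from insert_mid. Its seat: a 90 degree V groove 28 mm wide at the mouth, mouth 64 mm above the bench, in a block 36 mm long, at x -40, y +36 of the seat plate and running toward the cone. Off centre in cone or groove, a foot hangs up about as many mm high as it is off; dry steel grips, so it seldom slides in by its own weight
- foot_right (a point): Centre of the right rear ball foot: x -40, y -36, z -40 mm from insert_mid. Its seat: a flat pad, 36 mm round, top 53.3 mm above the bench, at x -40, y -36 of the seat plate. With all feet home the three ball centres are 61.3 mm above the bench
- stage: XY stage fixed on the bench (its top, z 0); origin: centre of the underside of the bottom block (150 x 130 mm), x toward the cone's end, z up. On it a cross slide and, on that, the seat plate (142 x 126 mm, top face 48 mm up), axes parallel to the block's. Each is locked by friction up to 10 mm off the block's centre, one in x, one in y; that setting is not measured
- spray_mid (a point): bystander: white spray bottle with a green head, 72 mm round, 176 mm tall; point on its axis 70 mm up
- grinder_mid (a point): bystander: red pencil grinder lying on the bench, 20 mm thick, 175 mm long; a point in the middle of its body, 10 mm up
- block_mid (a point): bystander: stepped steel die block, 70 x 60 x 46 mm; a point in its middle, 20 mm up

How it is judged:
By the outcome, as a careful person would: the job done as asked, in the order asked, and still so for the second after the job is handed in, with the robot touching nothing.
It also fails if it takes over 51 s, if anything falls off the work surface, if the arm or the gripper's body presses on something with over 40 N, if the wrist force passes 120 N, or if a joint passes its speed limit or range.

## Robot

A 6-joint arm with a two-finger parallel gripper is mounted at the origin on the work surface. World frame = base frame: x ahead of the robot, y to its left, z up, the work surface at z = 0. Lengths are in mm, angles in degrees, forces in N, time in s.
With the tool pointing down it reaches from about 325 to 900 mm from the base axis. Payload 6.1 kg.
Tool frame: the origin (TCP) lies at the very end of the fingers, on their centre line; the grasp point (between the pads) lies 19 mm behind it; z points along the fingers, y is the line along which they close (so a half turn about z gives the same grasp; the last joint's range is limited). The gripper opens to 87 mm and grips with 3 to 60 N. Pads are 19 mm wide; open, the fingers measure 117 mm over their backs; the gripper's body (75 mm by 190 mm) begins 51 mm behind the grasp point.
Start: joints at [69.036, 12.628, 87.462, -0, 79.91, -7.225], TCP at [148.442, 607.109, 222.538] pointing down, gripper open.
Joint ranges: [-170.65, 170.65], [-52.31, 119.04], [5.05, 147.46], [-71.25, 251.25], [11.57, 151.72], [-153.62, 153.62]. Speed limits (degrees/s): [147.25, 147.25, 172.46, 180, 180, 180].

## Interface

Orientations are given as a 3x3 rotation matrix whose columns are the frame's x, y, z axes.
In Python, from rig import ctrl gives the robot as it stands.
- The arm moves only by the tool jog_arm, never from a script. Its argument "rows" is a list that holds one entry, the list of rows, each a list of 4 numbers: the shift along the tool's x, y, z in mm, then the turn about the tool's z in rad. A call has exactly 5 rows; each row is the pose to reach, as a shift and turn from the pose commanded when the call began, along the tool's axes at that moment; what a row does not reach only later rows make up. A row lasts 1/12 s, in which the tool goes at most 41.7 mm and 7.16 degrees, less where a joint would pass 70% of its speed; a pose out of reach is approached as far as the arm can. A call with a gripper value outside its range is refused whole. "grip" is the closure, from 0 (fully open) to 1 (shut), set as the call begins (left out, the last holds). The fingers move at their own pace and stop on an object; the grip force is fixed at half the most. Time passes only in rows, so rows that repeat a pose let the fingers close, or fill a call up. It gives the time, the measured TCP pose, the force, the opening and the grip force at its end, in the units of the state.
- ctrl.get_obs(): the state, without advancing time (a new reading comes with each control period).
- ctrl.read_camera(name): name is "scene" or "side" or "wrist"; returns a dict with "pixels" (420x560x3 uint8, red, green, blue), "z_map" (420x560 float32, mm along the optical axis (not along the pixel's ray), 0 where there is no reading), "vertical_fov" (degrees; the focal length in pixels is half the picture's height over the tangent of half this angle, whatever the lens; pixels are square), "cx", "cy" (the principal point, pixels), "k1" (the pictures are not rectified: a ray, as slopes to the right and down, at radius r is drawn at 1 + k1 r^2 times it, then the intrinsics apply), "R" (3x3) and "t" (3): a world point X has camera coordinates R X + t. Camera axes: x right, y down, z forward; pixel columns grow to the right and rows downward; lengths in mm; the calibration is good to about 2 mm. A picture is of the moment at which its call begins.
- ctrl.finish_job(): hands the job in; it is judged then, once.
Trained networks look in the newest picture that a camera, given by its name, has taken for a name from the list of things; names that differ only in an ending like _2 or _b are one class to them, and where a whole thing is asked for, a point or a joint stands for the part that bears it (a point fixed in the world has none). Each returns a list of dicts, best first, with "confidence" (0 to 1); they miss things now and then, are a little off and sometimes report something else, mostly with a low value. They report only what shows in the picture. A call takes as long as a camera call.
- ctrl.find_in(camera, query): "centre" ([x, y, z] in mm, in world coordinates, good to about 4 mm: the middle of the surface that is visible of it).
- ctrl.spot_point(camera, query): "centre" ([x, y, z] in mm, in world coordinates, good to about 4 mm: a listed point, or the origin of a listed thing).
The state is a dict: "time": time; "joint_pos": joint angles; "dq": joint speeds; "joint_efforts": joint torques, N m; "position": TCP position; "eef_rot": TCP orientation; "contact_force": force on the tool from outside, world axes, zero at the start; "torque": the same for the moment, N m; "opening": opening from 0.0 (shut) to 1.0 (fully open); "grasp_force": force on a finger pad.
Only numpy, scipy, OpenCV 4.12 (cv2) and the standard library are available. Lean on these libraries where they do the work, as an engineer would, in place of code of your own. Each camera call takes 0.05 s, during which the arm holds its last target. There are 200 camera calls.

## Working session

There is one attempt and no reset: what is moved stays moved. The work goes in short steps, Python scripts to look and compute and a tool call to move; the robot and the scene stay as the last step left them, time stands still between calls to the robot, and variables do not carry over. Pictures are saved under pics/ and viewed, at most 10 in all, crops included, and the job is handed in when it is done.

Besides the shell and the picture viewer there is one more tool, called after "Emit:" in YAML: its name, and indented under it one key for each argument. jog_arm: Moves the arm, as the interface text tells. Its arguments: {"type":"object","properties":{"rows":{"type":"array","items":{"type":"array","items":{"type":"array","items":{"type":"number"}}}},"grip":{"type":"number"}},"required":["rows"]}

```bash
ls; mkdir -p pics; cat > h.py <<'E'
from rig import ctrl
import numpy as np, cv2
def cam(n):
    c=ctrl.read_camera(n); h,w=c["pixels"].shape[:2]
    c["f"]=h/2/np.tan(np.radians(c["vertical_fov"]/2)); c["R"]=np.array(c["R"]); c["t"]=np.array(c["t"]); return c
def cloud(c):
    h,w=c["z_map"].shape; v,u=np.mgrid[:h,:w]
    K=np.array([[c["f"],0,c["cx"]],[0,c["f"],c["cy"]],[0,0,1]],float)
    p=cv2.undistortPoints(np.stack([u.ravel(),v.ravel()],1).astype(np.float64)[:,None],K,np.array([c["k1"],0,0,0,0.]))[:,0]
    z=c["z_map"].ravel()
    X=(np.c_[p*z[:,None],z]-c["t"])@c["R"]
    X[z==0]=np.nan
    return X.reshape(h,w,3)
def proj(c,P):
    K=np.array([[c["f"],0,c["cx"]],[0,c["f"],c["cy"]],[0,0,1]],float)
    return cv2.projectPoints(np.atleast_2d(np.array(P,float)),cv2.Rodrigues(c["R"])[0],c["t"],K,np.array([c["k1"],0,0,0,0.]))[0][:,0]
def save(c,n): cv2.imwrite("pics/"+n,c["pixels"][:,:,::-1])
E
python3 - <<'E'
from h import *
ims=[]
for n in ["scene","side","wrist"]:
    c=cam(n); ims.append(c["pixels"][:,:,::-1]); print(n,c["t"]@-c["R"],c["f"],c["k1"])
    np.savez(f"{n}0.npz",**{k:v for k,v in c.items()})
    for q in ["insert_mid","foot_nose","foot_left","foot_right","stage","spray_mid","grinder_mid","block_mid"]:
        r=ctrl.spot_point(n,q); print(q,[(np.round(x["centre"],1).tolist(),round(x["confidence"],2)) for x in r[:2]])
b=np.vstack([np.hstack(ims[:2]),np.hstack([ims[2],0*ims[2]])]); cv2.imwrite("pics/a.png",cv2.resize(b,(800,600)))
print(ctrl.get_obs())
E
```

```text
pics
scene [1201.30290452 -725.63040025 1219.3077368 ] 539.2932299790575 -0.20819390772302063
insert_mid [([488.3, -190.5, 50.2], 0.88)]
foot_nose [([537.7, -195.5, 8.9], 0.64)]
foot_left [([456.4, -157.8, 5.8], 0.93)]
foot_right [([451.8, -228.5, 6.9], 0.67), ([488.2, -194.4, 46.2], 0.41)]
stage [([508.9, 158.6, 1.5], 0.84), ([453.8, -156.1, 3.6], 0.41)]
spray_mid [([667.6, 350.8, 68.4], 0.86), ([452.3, -230.0, 8.3], 0.59)]
grinder_mid []
block_mid [([575.8, -403.0, 21.0], 0.61)]
side [ 138.75271646 -630.88069624  655.77041957] 412.44829228672364 0.004667996065146145
insert_mid [([489.8, -198.1, 49.6], 0.73), ([447.9, -228.3, 10.3], 0.64)]
foot_nose [([536.7, -196.7, 5.5], 0.66)]
foot_left [([453.1, -156.7, 10.9], 0.94), ([504.1, 161.0, -1.5], 0.19)]
foot_right [([445.3, -227.5, 7.9], 0.86)]
stage [([501.5, 161.0, -0.6], 0.68)]
spray_mid [([666.4, 345.2, 70.9], 0.75)]
grinder_mid [([763.3, 45.7, 16.1], 0.84)]
block_mid [([575.9, -401.1, 22.4], 0.69)]
wrist [ 67.55241359 627.22861526 383.77340149] 366.41198766140417 -0.06980739836472512
insert_mid []
foot_nose []
foot_left []
foot_ri
[... 167 characters left out ...]
 7.99083468e+01, -7.22538633e+00]), 'dq': array([ 0.12564086,  0.0859573 , -0.02639119,  0.0851826 ,  0.14611772,
       -0.0783754 ]), 'joint_efforts': array([-6.97860330e-06, -4.94558108e+01, -3.87700903e+01,  7.00857653e-02,
        4.70381125e-02, -2.54622648e-05]), 'position': array([148.44982122, 607.11572589, 222.53347436]), 'eef_rot': array([[-9.71383925e-01,  2.37514779e-01, -3.60542147e-06],
       [ 2.37514779e-01,  9.71383925e-01,  2.38931390e-05],
       [ 9.17722208e-06,  2.23530703e-05, -1.00000000e+00]]), 'contact_force': array([-0.13191395, -0.34689717,  0.0501193 ]), 'torque': array([ 0.02724799, -0.00404582, -0.08203087]), 'grasp_force': 0.0, 'opening': 1.0024873312701457}
```

View pics/a.png

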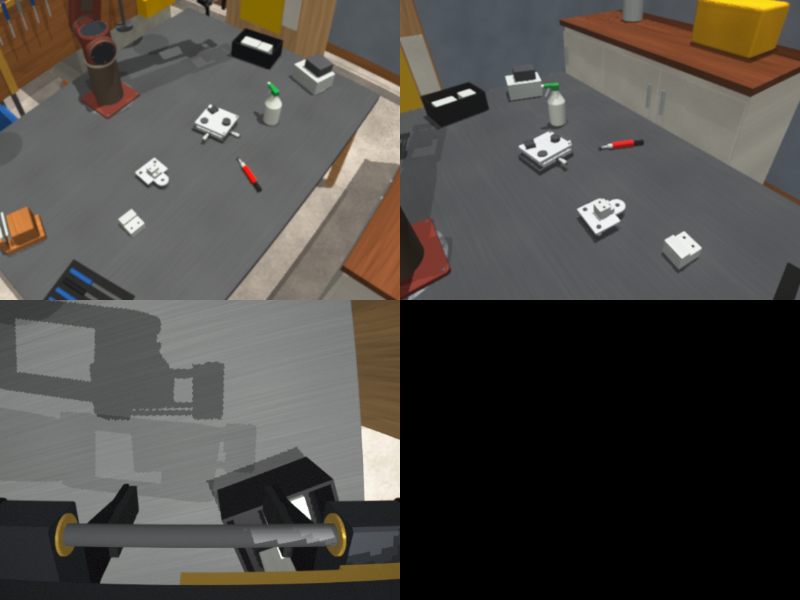

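The composite shows, in the scene view (top left), the carrier at about (155,172), the stage at (217,122) and the bystanders well away from both. Next I'll get the yaws from the saved depth.

```bash
python3 - <<'E'
from h import *
ims=[]
for n in ["scene","side"]:
    c=dict(np.load(f"{n}0.npz")); c={k:(v if v.ndim else v.item()) for k,v in c.items()}
    X=cloud(c).reshape(-1,3); 
    for nm,ctr,zl,zh in [("carrier",(489,-194),26,36),("seatplate",(505,160),44,52),("seattops",(505,160),58,69),("block",(505,160),3,40)]:
        m=(np.hypot(X[:,0]-ctr[0],X[:,1]-ctr[1])<120)&(X[:,2]>zl)&(X[:,2]<zh); P=X[m][:,:2].astype(np.float32)
        (r)=cv2.minAreaRect(P); print(n,nm,m.sum(),r, np.median(X[m][:,2]))
    # orthographic crops
    for ctr,z in [((489,-194),32),((505,160),56)]:
        g=np.arange(-110,110,1.0); xx,yy=np.meshgrid(g,g)
        P=np.stack([ctr[0]-yy,ctr[1]-xx,0*xx+z],-1).reshape(-1,3)
        uv=proj(c,P).astype(np.float32).reshape(220,220,2)
        ims.append(cv2.resize(cv2.remap(c["pixels"],uv[...,0],uv[...,1],1)[:,:,::-1],(400,300) if 0 else (300,300)))
c=np.load("wrist0.npz"); o=ctrl.get_obs(); R=o["eef_rot"]
Rc=c["R"]; print("cam axes in tool",np.round(R.T@Rc.T,3),"pos",R.T@(-Rc.T@c["t"]-o["position"]))
cv2.imwrite("pics/b.png",np.vstack([np.hstack(ims[:2]),np.hstack(ims[2:])]))
E
```

```text
scene carrier 735 ((496.93310546875, -195.11007690429688), (101.94620513916016, 129.0779266357422), 84.94044494628906) 31.347099137024465
scene seatplate 1022 ((510.8697204589844, 165.674072265625), (146.89744567871094, 130.98143005371094), 8.017788887023926) 47.76372480320799
scene seattops 138 ((502.8402404785156, 181.90213012695312), (111.16627502441406, 112.19717407226562), 31.483036041259766) 62.04245121673421
scene block 826 ((505.36151123046875, 156.52835083007812), (231.5093536376953, 229.8151397705078), 35.997005462646484) 16.444247470912487
side carrier 1532 ((495.5126953125, -194.10113525390625), (101.74645233154297, 126.64924621582031), 86.25133514404297) 32.06569153806529
side seatplate 1325 ((508.72088623046875, 165.89028930664062), (145.3189697265625, 128.0797576904297), 8.573616981506348) 48.332917679843675
side seattops 198 ((508.4225769042969, 185.17227172851562), (40.072418212890625, 128.79855346679688), 75.51936340332031) 62.4161589369151
side block 1162 ((495.18243408203125, 135.76904296875), (171.2830352783203, 232.7606964111328), 70.58940124511719) 18.92531820294812
cam axes in tool [[ 0.001 -0.952 -0.307]
 [ 1.     0.001 -0.   ]
 [ 0.001 -0.307  0.952]] pos [  83.36102955    0.32661172 -161.23915486]
```

View pics/b.png

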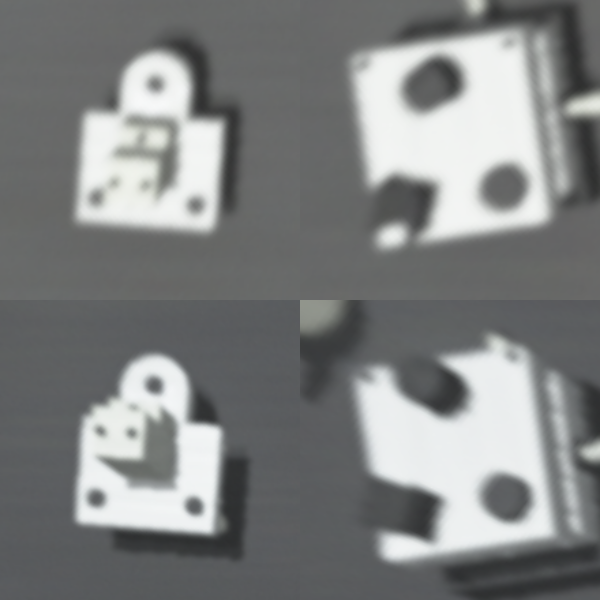

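The overhead crops show the carrier yawed about -4.5° and the stage about +8.3°. In the stage crop the cone is at (430,85), the groove at (400,200) and the pad at (505,187). I'll move the wrist camera over the stage.

Emit:
jog_arm:
  rows:
    - [[-33,-22,5],[-66,-45,10],[-98,-67,14],[-131,-90,19],[-164,-112,24]]

```text
schema error: expected 4 numbers
```

Emit:
jog_arm:
  rows:
    - [[-33,-22,5],[-66,-45,10],[-98,-67,14],[-131,-90,19],[-164,-112,24]]

```text
schema error: expected 4 numbers
```

Emit:
jog_arm:
  rows:
    - [[-33,-22,5,0],[-66,-45,10,0],[-98,-67,14,0],[-131,-90,19,0],[-164,-112,24,0]]

```text
time: 1.77
position: [281.9, 458.0, 198.5]
eef_rot: [[-0.972, 0.237, 0.0], [0.237, 0.972, 0.0], [-0.0, 0.0, -1.0]]
contact_force: [0.9, -0.1, 0.5]
opening: 1.001
grasp_force: 0.0
```

Emit:
jog_arm:
  rows:
    - [[-33,-22,5,0],[-66,-45,10,0],[-98,-67,14,0],[-131,-90,19,0],[-164,-112,24,0]]

```text
time: 2.18
position: [414.9, 310.0, 174.7]
eef_rot: [[-0.971, 0.237, 0.001], [0.237, 0.971, 0.0], [-0.001, 0.001, -1.0]]
contact_force: [0.8, 1.2, 0.4]
opening: 1.001
grasp_force: 0.0
```

Emit:
jog_arm:
  rows:
    - [[-33,-22,5,-0.09],[-66,-45,10,-0.18],[-98,-67,14,-0.27],[-131,-90,19,-0.36],[-163,-111,24,-0.384]]

```text
time: 2.6
position: [547.1, 163.2, 150.6]
eef_rot: [[-0.989, -0.148, 0.001], [-0.148, 0.989, -0.0], [-0.001, -0.0, -1.0]]
contact_force: [0.4, 0.6, 0.6]
opening: 0.998
grasp_force: 0.0
```

```bash
cat >> h.py <<'E'
def dump(n,fn):
    c=cam(n); np.savez(fn,**c); return c
def load(fn):
    c=dict(np.load(fn)); return {k:(v if v.ndim else v.item()) for k,v in c.items()}
def ortho(c,ctr,yaw,z,half=90,s=3):
    g=np.arange(-half,half,1/s); xx,yy=np.meshgrid(g,g); a=np.radians(yaw)  # image up=+x local, left=+y local
    lx,ly=-yy,-xx
    P=np.stack([ctr[0]+lx*np.cos(a)-ly*np.sin(a),ctr[1]+lx*np.sin(a)+ly*np.cos(a),0*xx+z],-1).reshape(-1,3)
    uv=proj(c,P).astype(np.float32).reshape(len(g),len(g),2)
    return cv2.remap(c["pixels"],uv[...,0],uv[...,1],1)[:,:,::-1]
E
python3 - <<'E'
from h import *
c=dump("wrist","w1.npz"); save(c,"w1.png")
for q in ["stage"]:
    print([(np.round(x["centre"],1).tolist(),round(x["confidence"],2)) for x in ctrl.spot_point("wrist",q)[:2]])
X=cloud(c).reshape(-1,3)
for zl,zh in [(46,50),(50.5,56),(61,67)]:
    m=(X[:,2]>zl)&(X[:,2]<zh)&(np.hypot(X[:,0]-510,X[:,1]-166)<110); P=X[m][:,:2].astype(np.float32); print(zl,m.sum(),cv2.minAreaRect(P),np.median(X[m],0))
E
```

```text
[([504.0, 166.5, 2.0], 0.91)]
46 24001 ((509.8242492675781, 166.5998992919922), (141.7808837890625, 126.08731079101562), 8.941022872924805) [509.17335332 160.79416853  47.11595721]
50.5 3347 ((497.6914978027344, 150.41429138183594), (93.4185562133789, 118.64520263671875), 78.09600067138672) [474.82801372 133.36921472  52.58119963]
61 1947 ((510.1468811035156, 184.8734130859375), (35.764976501464844, 129.13877868652344), 75.89924621582031) [540.00219197 182.39224138  62.73413048]
```

View pics/w1.png

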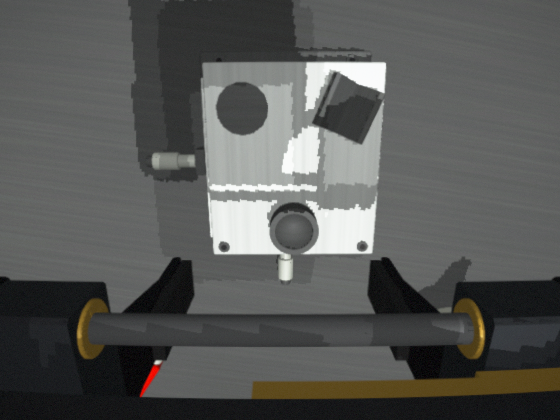

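The wrist view shows the pad at (242,108), the groove block at (348,106) and the cone at (294,230), all clear of the fingers. I'll fit the seats next.

```bash
cat > fit.py <<'E'
from h import *
c=load("w1.npz"); X=cloud(c)
a=np.radians(8.94); ctr=np.array([509.82,166.6]); Rz=np.array([[np.cos(a),np.sin(a)],[-np.sin(a),np.cos(a)]])
L=X.copy(); L[...,:2]=(X[...,:2]-ctr)@Rz.T
def sel(cx,cy,r,zl,zh):
    m=(np.hypot(L[...,0]-cx,L[...,1]-cy)<r)&(L[...,2]>zl)&(L[...,2]<zh); return L[m]
P=sel(-40,-36,26,50.5,55); print("pad",len(P),cv2.minEnclosingCircle(P[:,:2].astype(np.float32)),P[:,:2].mean(0),np.median(P[:,2]))
P=sel(46,0,26,61.5,67); print("cone rim",len(P),cv2.minEnclosingCircle(P[:,:2].astype(np.float32)),np.median(P[:,2]))
# cone fit z=z0+ |r-c|
P=sel(46,0,12,45,62)
from scipy.optimize import least_squares
f=least_squares(lambda p:np.hypot(P[:,0]-p[0],P[:,1]-p[1])+p[2]-P[:,2],[46,0,49],loss="soft_l1"); print("cone",f.x,len(P),np.abs(f.fun).mean(),"expect apex 50")
P=sel(-40,36,26,61.5,67); print("groove top",len(P),cv2.minAreaRect(P[:,:2].astype(np.float32)),np.median(P[:,2]))
P=sel(-40,36,15,45,62.5)
g=least_squares(lambda p:np.abs((P[:,0]+40)*np.sin(p[0])+(P[:,1]-36)*np.cos(p[0])-p[1])+p[2]-P[:,2],[np.arctan2(36,86),0,49],loss="soft_l1"); print("groove",np.degrees(g.x[0]),g.x[1:],len(P),np.abs(g.fun).mean(),"exp 22.7,0,50")
for n,(x,y) in dict(cone=f.x[:2]).items(): print(n,ctr+Rz.T@[x,y])
E
python3 fit.py
```

```text
pad 2132 ((-39.87244415283203, -35.886600494384766), 18.000526428222656) [-39.85525531 -35.74171878] 52.38767133268652
cone rim 979 ((45.98911666870117, -0.0038220237474888563), 18.284727096557617) 62.896871900676665
cone [ 4.59975664e+01 -4.65722765e-02  4.90499209e+01] 790 0.5538315006069511 expect apex 50
groove top 776 ((-39.615135192871094, 36.068031311035156), (34.52867126464844, 36.265846252441406), 66.95926666259766) 62.76572364386025
groove 22.30049949092853 [ 0.18788067 49.02575844] 1539 0.5898605030929451 exp 22.7,0,50
cone [555.26600765 173.70201875]
```

Emit:
jog_arm:
  rows:
    - [[8,-36,0,0],[16,-72,0,0],[24,-108,0,0],[32,-144,0,0],[40,-180,0,0]]

```text
time: 3.12
position: [531.6, -19.5, 150.8]
eef_rot: [[-0.99, -0.144, 0.0], [-0.144, 0.99, 0.0], [-0.0, 0.0, -1.0]]
contact_force: [0.4, 0.8, 0.2]
opening: 1.0
grasp_force: 0.0
```

Emit:
jog_arm:
  rows:
    - [[8,-36,0,0.05],[16,-72,0,0.1],[24,-108,0,0.15],[32,-144,0,0.2],[39,-178,0,0.227]]

```text
time: 3.53
position: [518.7, -201.7, 150.9]
eef_rot: [[-0.996, 0.086, 0.0], [0.086, 0.996, -0.0], [-0.0, 0.0, -1.0]]
contact_force: [1.1, -0.9, 0.2]
opening: 0.999
grasp_force: 0.0
```

```bash
python3 - <<'E'
from h import *
c=dump("wrist","w2.npz"); save(c,"w2.png"); o=ctrl.get_obs(); print(o["position"],o["eef_rot"])
for q in ["insert_mid","foot_nose"]:
    print([(np.round(x["centre"],1).tolist(),round(x["confidence"],2)) for x in ctrl.spot_point("wrist",q)[:2]])
X=cloud(c).reshape(-1,3)
for zl,zh in [(28,35),(60,67),(46,53)]:
    m=(X[:,2]>zl)&(X[:,2]<zh)&(np.hypot(X[:,0]-490,X[:,1]+194)<110); P=X[m][:,:2].astype(np.float32); print(zl,m.sum(),cv2.minAreaRect(P),np.median(X[m],0))
E
```

```text
[ 518.47083561 -207.77511011  151.23091331] [[-9.96029749e-01  8.90166233e-02  8.82805268e-04]
 [ 8.90116649e-02  9.96019938e-01 -4.60500260e-03]
 [-1.28921343e-03 -4.50813962e-03 -9.99989007e-01]]
[([489.3, -191.4, 49.4], 0.76)]
[([539.2, -194.4, 12.2], 0.97)]
28 12756 ((497.8223876953125, -194.78741455078125), (100.65686798095703, 125.45346069335938), 85.6348876953125) [ 471.03827323 -194.9893603    30.86302115]
60 2543 ((485.831298828125, -193.8925323486328), (35.88323211669922, 34.176673889160156), 85.01850128173828) [ 485.17659158 -193.87787193   62.82284344]
46 698 ((492.7472229003906, -194.39088439941406), (35.41187286376953, 48.14158630371094), 85.54132080078125) [ 511.01784798 -195.27522343   48.88898922]
```

View pics/w2.png

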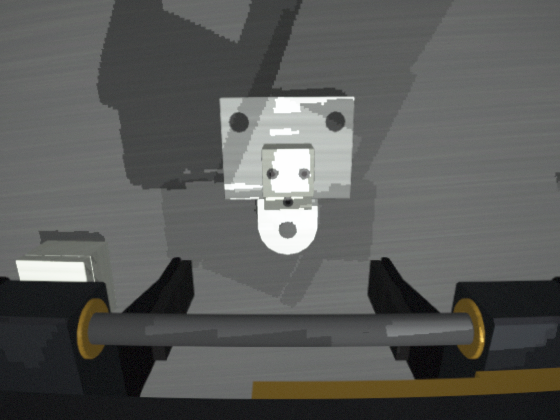

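The wrist view shows the carrier plate centred near (287,165), with the insert at (288,172) and nothing else near it. The arm was still settling, so I'll retake the picture.

```bash
cat > car.py <<'E'
from h import *
import sys
c=dump("wrist",sys.argv[1]); o=ctrl.get_obs(); print(o["time"],o["position"],np.degrees(np.arctan2(o["eef_rot"][1,0],o["eef_rot"][0,0])),o["contact_force"])
X=cloud(c).reshape(-1,3); 
for zl,zh in [(28,35),(60,67),(46,58)]:
    m=(X[:,2]>zl)&(X[:,2]<zh)&(np.hypot(X[:,0]-490,X[:,1]+194)<110); P=X[m][:,:2].astype(np.float32); r=cv2.minAreaRect(P)
    t=np.radians(r[2]-90); off={28:-5,60:7,46:0}[zl]; print(zl,r,"mid",r[0]+off*np.array([np.cos(t),np.sin(t)]),np.median(X[m],0)[2])
E
python3 car.py w3.npz
```

```text
3.7333 [ 518.88728343 -200.64792148  150.55027428] 175.14376509742485 [-0.43441241  0.34022447 -0.16393314]
28 ((497.94683837890625, -194.85865783691406), (100.90167999267578, 125.61370086669922), 85.6885757446289) mid [ 492.96098756 -194.48277006] 30.869045052278725
60 ((486.0141296386719, -193.93515014648438), (36.04909133911133, 34.263450622558594), 85.95193481445312) mid [ 492.9966659  -194.42930326] 62.83438385458527
46 ((492.8623352050781, -194.42860412597656), (35.945796966552734, 48.210086822509766), 85.72728729248047) mid [ 492.86233521 -194.42860413] 48.89539558011994
```

Emit:
jog_arm:
  rows:
    - [[9,1.5,18,-0.01],[18,3,36,-0.01],[26.3,4,52,-0.01],[26.3,4,66,-0.01],[26.3,4,80,-0.01]]

```text
time: 4.15
position: [492.9, -192.0, 69.7]
eef_rot: [[-0.998, 0.071, -0.001], [0.071, 0.998, 0.001], [0.001, 0.001, -1.0]]
contact_force: [0.5, -0.3, 0.1]
opening: 1.004
grasp_force: 0.0
```

Emit:
jog_arm:
  rows:
    - [[0,0,12,0],[0,0,22,0],[0,0,30,0],[0,0,34.5,0],[0,0,34.5,0]]

```text
time: 4.57
position: [492.7, -193.8, 35.0]
eef_rot: [[-0.997, 0.072, -0.001], [0.072, 0.997, 0.001], [0.002, 0.001, -1.0]]
contact_force: [-0.0, -0.5, 0.3]
opening: 0.998
grasp_force: 0.0
```

Emit:
jog_arm:
  rows:
    - [[0,0,0,0],[0,0,0,0],[0,0,0,0],[0,0,0,0],[0,0,0,0]]

```text
time: 4.98
position: [493.5, -194.6, 36.5]
eef_rot: [[-0.997, 0.073, 0.001], [0.073, 0.997, -0.0], [-0.001, -0.0, -1.0]]
contact_force: [-0.5, -1.3, -0.9]
opening: 0.999
grasp_force: 0.0
```

Emit:
jog_arm:
  grip: 1
  rows:
    - [[0,0,0,0],[0,0,0,0],[0,0,0,0],[0,0,0,0],[0,0,0,0]]

```text
time: 5.4
position: [493.2, -194.4, 36.0]
eef_rot: [[-0.997, 0.073, -0.0], [0.073, 0.997, 0.0], [0.0, 0.0, -1.0]]
contact_force: [-0.1, -0.1, -0.5]
opening: 0.704
grasp_force: 0.0
```

Emit:
jog_arm:
  rows:
    - [[0,0,0,0],[0,0,0,0],[0,0,0,0],[0,0,0,0],[0,0,0,0]]

```text
time: 5.82
position: [493.2, -194.4, 36.0]
eef_rot: [[-0.997, 0.073, 0.0], [0.073, 0.997, 0.0], [-0.0, 0.0, -1.0]]
contact_force: [0.1, 0.1, 0.6]
opening: 0.41
grasp_force: 30.0
```

Emit:
jog_arm:
  rows:
    - [[0,0,0,0],[0,0,0,0],[0,0,0,0],[0,0,0,0],[0,0,0,0]]

```text
time: 6.23
position: [493.2, -194.4, 36.0]
eef_rot: [[-0.997, 0.073, 0.0], [0.073, 0.997, 0.0], [-0.0, 0.0, -1.0]]
contact_force: [0.3, 0.3, -0.4]
opening: 0.411
grasp_force: 30.0
```

Emit:
jog_arm:
  rows:
    - [[0,0,-8,0],[0,0,-25,0],[0,0,-50,0],[0,0,-75,0],[0,0,-100,0]]

```text
time: 6.65
position: [491.8, -193.6, 135.8]
eef_rot: [[-0.997, 0.073, -0.003], [0.073, 0.997, 0.002], [0.003, 0.002, -1.0]]
contact_force: [1.0, 0.9, -7.5]
opening: 0.412
grasp_force: 30.0
```

Emit:
jog_arm:
  rows:
    - [[0,0,-10,0],[0,0,-14,0],[0,0,-14,0],[0,0,-14,0],[0,0,-14,0]]

```text
time: 7.07
position: [491.8, -193.6, 147.8]
eef_rot: [[-0.997, 0.073, -0.003], [0.073, 0.997, 0.002], [0.004, 0.002, -1.0]]
contact_force: [-0.4, 0.7, -7.4]
opening: 0.409
grasp_force: 30.0
```

```bash
python3 - <<'E'
from h import *
c=dump("wrist","w4.npz"); save(c,"w4.png"); o=ctrl.get_obs(); print(o["time"],o["position"],o["contact_force"],o["torque"]); R=o["eef_rot"]
X=(cloud(c)-o["position"])@R
L=X.reshape(-1,3)
m=(np.hypot(L[:,0],L[:,1])<90)&(abs(L[:,2])<60)
print(np.histogram(L[m][:,2],np.arange(-60,61,4)))
np.save("L4.npy",X)
E
```

```text
7.1167 [ 491.92147837 -193.67592116  147.84650836] [ 0.24110167 -0.51725572 -6.26162493] [ 0.05602782 -0.00149544 -0.01971889]
(array([  169,   138,   335,   378,   434,   395,   331,   566,  5591,
         506,   485,   423,   388,   353,   319,  1573, 21715,   268,
          57,     0,     0,     0,     0,     0,     0,     0,     0,
           0,     0,     0]), array([-60, -56, -52, -48, -44, -40, -36, -32, -28, -24, -20, -16, -12,
        -8,  -4,   0,   4,   8,  12,  16,  20,  24,  28,  32,  36,  40,
        44,  48,  52,  56,  60]))
```

View pics/w4.png

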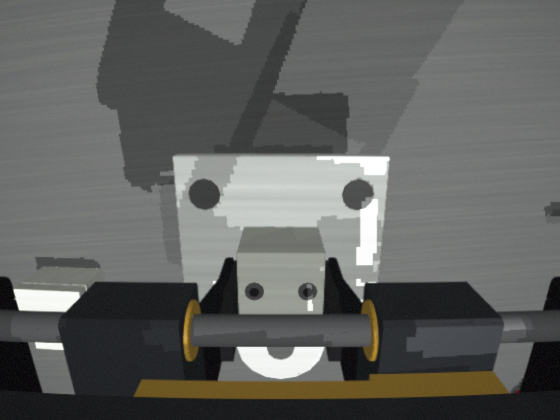

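The wrist view shows the carrier held level: the plate's rear edge is at row 156, its sides run from columns 178 to 388, and the insert sits centred between the pads. I'll fit the carrier in the tool frame.

```bash
cat > held.py <<'E'
from h import *
def held(L):
    Q=L.reshape(-1,3); m=(Q[:,2]>2)&(Q[:,2]<9)&(Q[:,0]>20)&(Q[:,0]<75)&(abs(Q[:,1])<65); Q=Q[m]
    xb=np.arange(26,54,2); lo=[];hi=[]
    for x in xb:
        y=Q[abs(Q[:,0]-x)<1.5][:,1]; lo.append(y.min());hi.append(y.max())
    yb=np.arange(-44,45,4); re=[Q[abs(Q[:,1]-y)<1.5][:,0].max() for y in yb]
    pl=np.polyfit(xb,lo,1);ph=np.polyfit(xb,hi,1);pr=np.polyfit(yb,re,1)
    w=np.median(np.array(hi)-lo)
    yaw=np.degrees([pl[0],ph[0],-pr[0]])
    # plane for tilt
    A=np.c_[Q[:,:2],np.ones(len(Q))]; pz=np.linalg.lstsq(A,Q[:,2],rcond=None)[0]
    print("width",w,"mid y at x=0,40:",(pl[1]+ph[1])/2,(np.polyval(pl,40)+np.polyval(ph,40))/2,"rear x at y0",pr[1],"-> mid x",pr[1]-58,"yaw(tool)",yaw,"plane",pz)
held(np.load("L4.npy"))
E
python3 held.py
```

```text
width 99.61901005967684 mid y at x=0,40: 0.19640755694896583 0.22544937978225832 rear x at y0 58.245729329280834 -> mid x 0.24572932928083446 yaw(tool) [-0.30638395  0.38958264  0.1382466 ] plane [7.62031599e-03 5.90034017e-04 4.92727487e+00]
```

Emit:
jog_arm:
  rows:
    - [[0,10,0,0],[1,35,0,0],[1.5,65,0,0],[2,95,0,0],[2.7,125,0,0]]

```text
time: 7.53
position: [498.9, -67.7, 149.1]
eef_rot: [[-0.997, 0.074, -0.001], [0.074, 0.997, 0.001], [0.001, 0.001, -1.0]]
contact_force: [1.1, 0.5, -7.2]
opening: 0.414
grasp_force: 30.0
```

Emit:
jog_arm:
  rows:
    - [[0.7,30,0,0],[1.4,60,0,0],[2.1,90,0,0],[2.8,120,0,0],[3.4,150,0,0]]

```text
time: 7.95
position: [506.2, 82.4, 149.2]
eef_rot: [[-0.997, 0.073, -0.001], [0.073, 0.997, 0.0], [0.001, 0.0, -1.0]]
contact_force: [0.2, -0.6, -6.6]
opening: 0.408
grasp_force: 30.0
```

Emit:
jog_arm:
  rows:
    - [[0.5,28,0,-0.05],[1,52,0,-0.1],[1.5,70,0,-0.15],[2,82,0,-0.2],[2,85.5,0,-0.229]]

```text
time: 8.37
position: [510.3, 168.3, 149.1]
eef_rot: [[-0.987, -0.16, -0.002], [-0.16, 0.987, 0.001], [0.002, 0.001, -1.0]]
contact_force: [-0.6, -0.5, -6.9]
opening: 0.412
grasp_force: 30.0
```

Emit:
jog_arm:
  rows:
    - [[0,0,0,0],[0,0,0,0],[0,0,0,0],[0,0,0,0],[0,0,0,0]]

```text
time: 8.78
position: [511.4, 164.9, 150.0]
eef_rot: [[-0.988, -0.154, -0.0], [-0.154, 0.988, -0.0], [0.0, -0.0, -1.0]]
contact_force: [-0.5, -0.5, -7.6]
opening: 0.414
grasp_force: 30.0
```

Emit:
jog_arm:
  rows:
    - [[0,0,0,0],[0,0,0,0],[0,0,0,0],[0,0,0,0],[0,0,0,0]]

```text
time: 9.2
position: [511.4, 165.7, 150.0]
eef_rot: [[-0.988, -0.155, 0.0], [-0.155, 0.988, -0.0], [-0.0, -0.0, -1.0]]
contact_force: [0.3, -0.6, -7.0]
opening: 0.41
grasp_force: 30.0
```

```bash
cat > st.py <<'E'
from h import *
o=ctrl.get_obs(); R=o["eef_rot"]; ty=np.degrees(np.arctan2(R[1,0],R[0,0]))%360
d=np.array([510.1,166.44,89.3])-o["position"]
print(o["time"],"pos",o["position"].round(2),"yaw",round(ty,2),"err tool",(R.T@d).round(2),"turn rad",round(-np.radians(188.94-ty),4),"F",o["contact_force"].round(1),"F tool",(R.T@o["contact_force"]).round(1),"T tool",(R.T@o["torque"]).round(2),"tilt",R[2].round(4))
E
python3 st.py; python3 - <<'E'
from h import *
from held import held
c=dump("wrist","w5.npz"); save(c,"w5.png"); o=ctrl.get_obs(); held((cloud(c)-o["position"])@o["eef_rot"])
E
```

```text
9.2 pos [511.37 165.68 150.04] yaw 188.94 err tool [ 1.13  0.95 60.74] turn rad 0.0 F [ 0.3 -0.6 -7. ] F tool [-0.2 -0.7  7. ] T tool [-0.04 -0.02 -0.03] tilt [-0. -0. -1.]
width 99.61901005967684 mid y at x=0,40: 0.19640755694896583 0.22544937978225832 rear x at y0 58.245729329280834 -> mid x 0.24572932928083446 yaw(tool) [-0.30638395  0.38958264  0.1382466 ] plane [7.62031599e-03 5.90034017e-04 4.92727487e+00]
width 99.37121177579115 mid y at x=0,40: -0.20360676582532733 -0.2750600913536019 rear x at y0 58.19933989789711 -> mid x 0.19933989789711148 yaw(tool) [-0.64206514  0.43736644  0.16611819] plane [7.21250349e-03 1.00133855e-03 4.85281957e+00]
```

```bash
sed -i 's/510.1,166.44/510.0,166.8/' st.py
```

Emit:
jog_arm:
  rows:
    - [[0.5,0.5,8,0],[1.2,1.3,20,0],[1.2,1.3,32,0],[1.2,1.3,42,0],[1.2,1.3,47,0]]

```text
time: 9.67
position: [508.0, 166.5, 99.9]
eef_rot: [[-0.988, -0.156, -0.004], [-0.156, 0.988, -0.001], [0.004, -0.0, -1.0]]
contact_force: [-1.0, -0.5, -7.4]
opening: 0.412
grasp_force: 30.0
```

Emit:
jog_arm:
  rows:
    - [[0,0,1,0],[0,0,2,0],[0,0,3,0],[0,0,3,0],[0,0,3,0]]

```text
time: 10.08
position: [510.5, 166.9, 100.6]
eef_rot: [[-0.988, -0.156, 0.001], [-0.156, 0.988, 0.0], [-0.001, -0.0, -1.0]]
contact_force: [-0.4, 0.0, -6.9]
opening: 0.409
grasp_force: 30.0
```

Emit:
jog_arm:
  rows:
    - [[0,0,1,0],[0,0,2,0],[0,0,3,0],[0,0,4,0],[0,0,5,0]]

```text
time: 10.5
position: [509.9, 166.8, 94.9]
eef_rot: [[-0.988, -0.156, -0.0], [-0.156, 0.988, -0.0], [0.0, -0.0, -1.0]]
contact_force: [-0.0, 0.6, -6.8]
opening: 0.411
grasp_force: 30.0
```

```bash
python3 st.py
```

```text
10.5 pos [509.93 166.83  94.94] yaw 188.95 err tool [-0.06 -0.04  5.64] turn rad 0.0002 F [-0.   0.6 -6.8] F tool [-0.1  0.6  6.8] T tool [-0.03  0.   -0.05] tilt [ 0. -0. -1.]
```

Emit:
jog_arm:
  rows:
    - [[0,0,0.6,0],[0,0,1.2,0],[0,0,1.8,0],[0,0,2.4,0],[0,0,3,0]]

```text
time: 10.92
position: [510.0, 166.8, 92.0]
eef_rot: [[-0.988, -0.156, -0.0], [-0.156, 0.988, 0.0], [0.0, 0.0, -1.0]]
contact_force: [0.8, -0.3, -6.9]
opening: 0.411
grasp_force: 30.0
```

Emit:
jog_arm:
  rows:
    - [[0,0,0.2,0],[0,0,0.4,0],[0,0,0.6,0],[0,0,0.8,0],[0,0,0.8,0]]

```text
time: 11.33
position: [510.0, 166.8, 91.2]
eef_rot: [[-0.988, -0.156, -0.0], [-0.156, 0.988, 0.0], [0.0, 0.0, -1.0]]
contact_force: [0.7, -0.3, -6.6]
opening: 0.409
grasp_force: 30.0
```

```bash
python3 st.py
```

```text
11.3333 pos [509.96 166.85  91.22] yaw 188.95 err tool [-0.03 -0.05  1.92] turn rad 0.0002 F [ 0.7 -0.3 -6.6] F tool [-0.6 -0.4  6.6] T tool [-0.   -0.01 -0.03] tilt [ 0.  0. -1.]
```

1.9 mm above home and no contact yet. I'll go on in smaller steps.

Emit:
jog_arm:
  rows:
    - [[0,0,0.2,0],[0,0,0.4,0],[0,0,0.5,0],[0,0,0.5,0],[0,0,0.5,0]]

```text
time: 11.75
position: [510.0, 166.8, 90.8]
eef_rot: [[-0.988, -0.156, 0.0], [-0.156, 0.988, 0.0], [-0.0, 0.0, -1.0]]
contact_force: [-0.3, 0.0, -7.1]
opening: 0.409
grasp_force: 30.0
```

Emit:
jog_arm:
  rows:
    - [[0,0,0.1,0],[0,0,0.2,0],[0,0,0.3,0],[0,0,0.3,0],[0,0,0.3,0]]

```text
time: 12.17
position: [509.9, 166.8, 90.4]
eef_rot: [[-0.988, -0.156, -0.0], [-0.156, 0.988, -0.0], [0.0, 0.0, -1.0]]
contact_force: [0.2, -1.0, -7.6]
opening: 0.408
grasp_force: 30.0
```

```bash
python3 st.py
```

```text
12.1667 pos [509.93 166.84  90.41] yaw 188.95 err tool [-0.06 -0.05  1.11] turn rad 0.0002 F [ 0.2 -1.  -7.6] F tool [-0.  -1.   7.6] T tool [-0.06 -0.    0.02] tilt [ 1.e-04  0.e+00 -1.e+00]
```

Emit:
jog_arm:
  rows:
    - [[0,0,0.1,0],[0,0,0.2,0],[0,0,0.3,0],[0,0,0.3,0],[0,0,0.3,0]]

```text
time: 12.58
position: [509.9, 166.8, 90.1]
eef_rot: [[-0.988, -0.156, -0.0], [-0.156, 0.988, 0.0], [0.0, 0.0, -1.0]]
contact_force: [1.2, 0.4, -7.4]
opening: 0.41
grasp_force: 30.0
```

Emit:
jog_arm:
  rows:
    - [[0,0,0.1,0],[0,0,0.2,0],[0,0,0.3,0],[0,0,0.3,0],[0,0,0.3,0]]

```text
time: 13.0
position: [510.0, 166.8, 89.9]
eef_rot: [[-0.988, -0.156, 0.0], [-0.156, 0.988, -0.0], [-0.0, -0.0, -1.0]]
contact_force: [0.5, 0.1, -7.1]
opening: 0.412
grasp_force: 30.0
```

```bash
python3 st.py
```

```text
13.0 pos [509.98 166.84  89.86] yaw 188.95 err tool [-0.01 -0.04  0.56] turn rad 0.0002 F [ 0.5  0.1 -7.1] F tool [-0.5 -0.   7.1] T tool [-0.01  0.02 -0.03] tilt [-0. -0. -1.]
```

Emit:
jog_arm:
  rows:
    - [[0,0,0.1,0],[0,0,0.2,0],[0,0,0.2,0],[0,0,0.2,0],[0,0,0.2,0]]

```text
time: 13.42
position: [510.0, 166.9, 89.7]
eef_rot: [[-0.988, -0.156, 0.0], [-0.156, 0.988, 0.0], [-0.0, 0.0, -1.0]]
contact_force: [0.7, 0.5, -6.2]
opening: 0.409
grasp_force: 30.0
```

```bash
python3 st.py
```

```text
13.4167 pos [510.04 166.86  89.71] yaw 188.95 err tool [ 0.05 -0.05  0.41] turn rad 0.0001 F [ 0.7  0.5 -6.2] F tool [-0.8  0.4  6.2] T tool [-0.12  0.01 -0.02] tilt [-2.e-04  1.e-04 -1.e+00]
```

Emit:
jog_arm:
  rows:
    - [[0,0,0.1,0],[0,0,0.2,0],[0,0,0.2,0],[0,0,0.2,0],[0,0,0.2,0]]

```text
time: 13.83
position: [510.0, 166.9, 89.6]
eef_rot: [[-0.988, -0.156, 0.0], [-0.156, 0.988, 0.0], [-0.0, 0.0, -1.0]]
contact_force: [-0.1, -1.0, -5.1]
opening: 0.407
grasp_force: 30.0
```

```bash
python3 st.py
```

```text
13.8333 pos [510.04 166.89  89.58] yaw 188.95 err tool [ 0.06 -0.09  0.28] turn rad 0.0002 F [-0.1 -1.  -5.1] F tool [ 0.2 -1.   5.1] T tool [-0.11  0.04 -0.02] tilt [-2.e-04  0.e+00 -1.e+00]
```

Emit:
jog_arm:
  rows:
    - [[0,0,0.1,0],[0,0,0.2,0],[0,0,0.2,0],[0,0,0.2,0],[0,0,0.2,0]]

```text
time: 14.25
position: [510.1, 166.9, 89.5]
eef_rot: [[-0.988, -0.156, 0.0], [-0.156, 0.988, 0.0], [-0.0, 0.0, -1.0]]
contact_force: [-0.4, 1.3, -2.8]
opening: 0.407
grasp_force: 30.0
```

```bash
python3 st.py
```

```text
14.25 pos [510.11 166.91  89.52] yaw 188.95 err tool [ 0.13 -0.09  0.22] turn rad 0.0002 F [-0.4  1.3 -2.8] F tool [0.2 1.4 2.8] T tool [-0.11  0.27  0.03] tilt [-3.e-04  0.e+00 -1.e+00]
```

Emit:
jog_arm:
  rows:
    - [[0,0,0.1,0],[0,0,0.2,0],[0,0,0.2,0],[0,0,0.2,0],[0,0,0.2,0]]

```text
time: 14.67
position: [510.1, 166.9, 89.4]
eef_rot: [[-0.988, -0.156, 0.0], [-0.156, 0.988, 0.0], [-0.0, 0.0, -1.0]]
contact_force: [-2.6, -0.5, 2.9]
opening: 0.41
grasp_force: 30.0
```

```bash
python3 st.py
```

```text
14.6667 pos [510.13 166.9   89.4 ] yaw 188.95 err tool [ 0.15 -0.07  0.1 ] turn rad 0.0002 F [-2.6 -0.5  2.9] F tool [ 2.7 -0.1 -2.9] T tool [-0.19  0.5   0.04] tilt [-3.e-04  0.e+00 -1.e+00]
```

Emit:
jog_arm:
  rows:
    - [[0.1,0,0,0],[0.2,0,0,0],[0.2,0,0.1,0],[0.2,0,0.1,0],[0.2,0,0.1,0]]

```text
time: 15.08
position: [510.1, 166.9, 89.4]
eef_rot: [[-0.988, -0.156, 0.001], [-0.156, 0.988, 0.0], [-0.001, 0.0, -1.0]]
contact_force: [-3.5, 0.2, 4.5]
opening: 0.41
grasp_force: 30.0
```

```bash
python3 st.py
```

```text
15.0833 pos [510.11 166.91  89.37] yaw 188.95 err tool [ 0.13 -0.09  0.07] turn rad 0.0002 F [-3.5  0.2  4.5] F tool [ 3.4  0.8 -4.6] T tool [-0.3   0.43  0.01] tilt [-8.e-04  1.e-04 -1.e+00]
```

Emit:
jog_arm:
  rows:
    - [[0,0,0,0],[0,0,0,0],[0,0,0,0],[0,0,0,0],[0,0,0,0]]

```text
time: 15.5
position: [510.1, 166.9, 89.3]
eef_rot: [[-0.988, -0.156, 0.001], [-0.156, 0.988, 0.0], [-0.001, 0.0, -1.0]]
contact_force: [-3.0, 1.3, 5.2]
opening: 0.41
grasp_force: 30.0
```

```bash
python3 st.py
```

```text
15.5 pos [510.1  166.9   89.34] yaw 188.95 err tool [ 0.11 -0.08  0.04] turn rad 0.0002 F [-3.   1.3  5.2] F tool [ 2.8  1.7 -5.2] T tool [-0.24  0.49  0.06] tilt [-7.e-04  0.e+00 -1.e+00]
```

Emit:
jog_arm:
  rows:
    - [[0.1,0,0,0],[0.2,0,0,0],[0.3,0,0,0],[0.3,0,0,0],[0.3,0,0,0]]

```text
time: 15.92
position: [510.1, 166.9, 89.3]
eef_rot: [[-0.988, -0.156, 0.001], [-0.156, 0.988, 0.0], [-0.001, 0.0, -1.0]]
contact_force: [-1.9, 0.7, 5.5]
opening: 0.413
grasp_force: 30.0
```

```bash
python3 st.py
```

```text
15.9167 pos [510.06 166.88  89.35] yaw 188.95 err tool [ 0.07 -0.07  0.05] turn rad 0.0001 F [-1.9  0.7  5.5] F tool [ 1.7  1.  -5.5] T tool [-0.29  0.22  0.05] tilt [-1.3e-03  1.0e-04 -1.0e+00]
```

Emit:
jog_arm:
  rows:
    - [[0,0,0.1,0],[0,0,0.1,0],[0,0,0.1,0],[0,0,0.1,0],[0,0,0.1,0]]

```text
time: 16.33
position: [510.1, 166.9, 89.3]
eef_rot: [[-0.988, -0.155, 0.001], [-0.155, 0.988, 0.0], [-0.001, 0.0, -1.0]]
contact_force: [-2.4, 0.7, 5.8]
opening: 0.413
grasp_force: 30.0
```

```bash
python3 st.py
```

```text
16.3333 pos [510.06 166.87  89.34] yaw 188.95 err tool [ 0.07 -0.06  0.04] turn rad 0.0001 F [-2.4  0.7  5.8] F tool [ 2.3  1.1 -5.8] T tool [-0.3   0.26  0.05] tilt [-1.3e-03  1.0e-04 -1.0e+00]
```

Emit:
jog_arm:
  rows:
    - [[0.1,0,0,0],[0.2,0,0,0],[0.3,0,0,0],[0.3,0,0,0],[0.3,0,0,0]]

```text
time: 16.75
position: [510.0, 166.9, 89.3]
eef_rot: [[-0.988, -0.156, 0.002], [-0.156, 0.988, 0.0], [-0.002, 0.0, -1.0]]
contact_force: [0.1, 2.1, 5.2]
opening: 0.408
grasp_force: 30.0
```

```bash
python3 st.py
```

```text
16.75 pos [510.01 166.88  89.34] yaw 188.95 err tool [ 0.02 -0.07  0.04] turn rad 0.0001 F [0.1 2.1 5.2] F tool [-0.4  2.  -5.2] T tool [-0.37 -0.01  0.02] tilt [-1.9e-03  1.0e-04 -1.0e+00]
```

Emit:
jog_arm:
  rows:
    - [[0.1,0,0,0],[0.2,0,0,0],[0.2,0,0,0],[0.2,0,0,0],[0.2,0,0,0]]

```text
time: 17.17
position: [509.9, 166.8, 89.3]
eef_rot: [[-0.988, -0.156, 0.002], [-0.156, 0.988, 0.0], [-0.002, 0.0, -1.0]]
contact_force: [2.7, 1.5, 4.5]
opening: 0.414
grasp_force: 30.0
```

```bash
python3 st.py
```

```text
17.1667 pos [509.93 166.84  89.34] yaw 188.95 err tool [-0.06 -0.05  0.04] turn rad 0.0001 F [2.7 1.5 4.5] F tool [-2.9  1.  -4.5] T tool [-0.42 -0.59 -0.05] tilt [-2.1e-03  1.0e-04 -1.0e+00]
```

Emit:
jog_arm:
  rows:
    - [[-0.1,0.1,0,0],[-0.2,0.2,0,0],[-0.2,0.3,0,0],[-0.2,0.3,0,0],[-0.2,0.3,0,0]]

```text
time: 17.58
position: [509.9, 166.9, 89.3]
eef_rot: [[-0.988, -0.156, 0.002], [-0.156, 0.988, -0.0], [-0.002, -0.0, -1.0]]
contact_force: [3.3, 1.2, 5.0]
opening: 0.409
grasp_force: 30.0
```

```bash
python3 st.py
```

```text
17.5833 pos [509.94 166.9   89.33] yaw 188.95 err tool [-0.05 -0.11  0.03] turn rad 0.0002 F [3.3 1.2 5. ] F tool [-3.5  0.6 -5. ] T tool [-0.2 -0.5 -0. ] tilt [-1.7e-03 -4.0e-04 -1.0e+00]
```

Emit:
jog_arm:
  rows:
    - [[0,0.1,0,0],[0,0.2,0,0],[0,0.3,0,0],[0,0.3,0,0],[0,0.3,0,0]]

```text
time: 18.0
position: [509.9, 166.9, 89.3]
eef_rot: [[-0.988, -0.156, 0.002], [-0.156, 0.988, -0.001], [-0.002, -0.001, -1.0]]
contact_force: [2.8, -0.2, 5.1]
opening: 0.411
grasp_force: 30.0
```

```bash
python3 st.py
```

```text
18.0 pos [509.94 166.94  89.34] yaw 188.95 err tool [-0.04 -0.14  0.04] turn rad 0.0001 F [ 2.8 -0.2  5.1] F tool [-2.7 -0.7 -5.1] T tool [-0.04 -0.5  -0.05] tilt [-1.7e-03 -8.0e-04 -1.0e+00]
```

Emit:
jog_arm:
  rows:
    - [[-0.1,0,0,0],[-0.2,0,0,0],[-0.2,0,0,0],[-0.2,0,0,0],[-0.2,0,0,0]]

```text
time: 18.42
position: [509.9, 166.9, 89.3]
eef_rot: [[-0.988, -0.156, 0.001], [-0.156, 0.988, -0.001], [-0.001, -0.001, -1.0]]
contact_force: [2.1, 1.2, 6.0]
opening: 0.413
grasp_force: 30.0
```

```bash
python3 st.py; python3 - <<'E'
from h import *
c=dump("wrist","w6.npz"); save(c,"w6.png"); o=ctrl.get_obs(); X=cloud(c)
# levelness of carrier top plate, world heights (rear parts), vs seat plate top
a=np.radians(8.94); Rz=np.array([[np.cos(a),np.sin(a)],[-np.sin(a),np.cos(a)]]); L=X.copy(); L[...,:2]=(X[...,:2]-[509.82,166.6])@Rz.T
for nm,z0 in (("carrier top",84),("seat plate",47.5)):
    m=(abs(L[...,2]-z0)<3)&(abs(L[...,1])<75)&(L[...,0]>-80)&(L[...,0]<-27); Q=L[m]; A=np.c_[Q[:,:2],np.ones(len(Q))]
    print(nm,len(Q),np.linalg.lstsq(A,Q[:,2],rcond=None)[0])
E
```

```text
18.4167 pos [509.93 166.94  89.29] yaw 188.95 err tool [-0.04 -0.15 -0.01] turn rad 0.0002 F [2.1 1.2 6. ] F tool [-2.3  0.9 -6. ] T tool [-0.06 -0.36  0.  ] tilt [-1.2e-03 -8.0e-04 -1.0e+00]
carrier top 13703 [ 1.28721341e-02 -1.39832008e-03  8.46926573e+01]
seat plate 6975 [ 5.64691507e-03 -4.77430527e-04  4.73917543e+01]
```

View pics/w6.png

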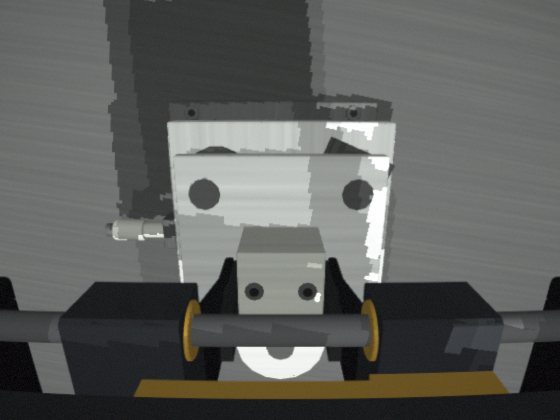

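The view shows the carrier sitting over the seat plate, with both rear seats partly visible behind its rear edge (row 155). I'll check its levelness against the same plate seen on the bench.

```bash
python3 - <<'E'
from h import *
def sl(f,ctr,yaw,z0,xr=(-56,-27)):
    X=cloud(load(f)); a=np.radians(yaw); Rz=np.array([[np.cos(a),np.sin(a)],[-np.sin(a),np.cos(a)]]); L=X.copy(); L[...,:2]=(X[...,:2]-ctr)@Rz.T
    m=(abs(L[...,2]-z0)<3)&(abs(L[...,1])<48)&(L[...,0]>xr[0])&(L[...,0]<xr[1]); Q=L[m]
    # exclude foot plugs/noise
    A=np.c_[Q[:,:2],np.ones(len(Q))]; k=np.linalg.lstsq(A,Q[:,2],rcond=None)[0]; r=Q[:,2]-A@k; g=abs(r)<2*r.std(); k=np.linalg.lstsq(A[g],Q[g,2],rcond=None)[0]
    print(f,xr,k,r.std(),"z at rear -40:",k[2]-40*k[0])
sl("w3.npz",(492.95,-194.45),-4.3,31)
sl("w3.npz",(492.95,-194.45),-4.3,31,(-56,66))
sl("w4.npz",(492.0,-193.9),-4.3,142.5)
sl("w5.npz",(511.2,165.7),8.94,145)
sl("w6.npz",(509.9,166.9),8.94,84.5)
sl("w1.npz",(509.82,166.6),8.94,47.2,(-65,65))
E
python3 st.py
```

```text
w3.npz (-56, -27) [ 1.05924495e-02 -2.65779412e-04  3.14298039e+01] 0.843155206883531 z at rear -40: 31.00610596990871
w3.npz (-56, 66) [-1.37900326e-03 -4.48757664e-04  3.08681171e+01] 0.7982071373543359 z at rear -40: 30.92327722739574
w4.npz (-56, -27) [-4.49147492e-04  1.20082449e-03  1.42743993e+02] 0.7717326140840464 z at rear -40: 142.76195844272334
w5.npz (-56, -27) [ 1.72141842e-03 -9.05334575e-04  1.44979643e+02] 0.7798069098274849 z at rear -40: 144.91078622024807
w6.npz (-56, -27) [ 5.61209981e-03 -1.87159167e-03  8.43592199e+01] 0.7898237366871231 z at rear -40: 84.13473592544567
w1.npz (-65, 65) [-2.57043545e-04 -8.00283731e-04  4.70538569e+01] 0.7385460151234808 z at rear -40: 47.06413869155162
18.4667 pos [509.95 166.97  89.33] yaw 188.95 err tool [-0.02 -0.18  0.03] turn rad 0.0002 F [ 2.3 -0.6  6.2] F tool [-2.2 -1.  -6.2] T tool [-0.05 -0.37  0.02] tilt [-1.2e-03 -8.0e-04 -1.0e+00]
```

Emit:
jog_arm:
  rows:
    - [[-0.1,0,0,0],[-0.2,0,0,0],[-0.2,0,0,0],[-0.2,0,0,0],[-0.2,0,0,0]]

```text
time: 18.88
position: [510.0, 166.9, 89.3]
eef_rot: [[-0.988, -0.156, 0.001], [-0.156, 0.988, -0.001], [-0.001, -0.001, -1.0]]
contact_force: [1.1, 0.2, 6.6]
opening: 0.411
grasp_force: 30.0
```

```bash
python3 st.py
```

```text
18.8833 pos [509.98 166.94  89.32] yaw 188.95 err tool [-0.   -0.15  0.02] turn rad 0.0002 F [1.1 0.2 6.6] F tool [-1.1  0.1 -6.6] T tool [ 0.01 -0.29  0.02] tilt [-8.e-04 -8.e-04 -1.e+00]
```

Emit:
jog_arm:
  rows:
    - [[-0.1,0,0,0],[-0.1,0,0,0],[-0.1,0,0,0],[-0.1,0,0,0],[-0.1,0,0,0]]

```text
time: 19.3
position: [510.0, 167.0, 89.3]
eef_rot: [[-0.988, -0.156, 0.001], [-0.156, 0.988, -0.001], [-0.001, -0.001, -1.0]]
contact_force: [1.6, -0.7, 7.1]
opening: 0.412
grasp_force: 30.0
```

```bash
python3 st.py
```

```text
19.3 pos [509.97 166.95  89.31] yaw 188.95 err tool [-0.01 -0.15  0.01] turn rad 0.0002 F [ 1.6 -0.7  7.1] F tool [-1.5 -0.9 -7.1] T tool [-0.02 -0.22 -0.01] tilt [-6.e-04 -9.e-04 -1.e+00]
```

Emit:
jog_arm:
  grip: 0.4
  rows:
    - [[0,0,0,0],[0,0,0,0],[0,0,0,0],[0,0,0,0],[0,0,0,0]]

```text
time: 19.72
position: [508.9, 167.2, 88.1]
eef_rot: [[-0.988, -0.156, -0.002], [-0.156, 0.988, -0.0], [0.002, -0.0, -1.0]]
contact_force: [-0.5, -0.0, 0.8]
opening: 0.583
grasp_force: 0.0
```

```bash
python3 st.py
```

```text
19.7167 pos [508.86 167.23  88.11] yaw 188.95 err tool [-1.06 -0.6  -1.19] turn rad 0.0002 F [-0.5 -0.   0.8] F tool [ 0.5  0.1 -0.8] T tool [-0.04 -0.    0.03] tilt [ 1.7e-03 -1.0e-04 -1.0e+00]
```

Emit:
jog_arm:
  rows:
    - [[0,0,-4,0],[0,0,-12,0],[0,0,-22,0],[0,0,-34,0],[0,0,-46,0]]

```text
time: 20.13
position: [509.9, 167.4, 136.6]
eef_rot: [[-0.988, -0.156, 0.001], [-0.156, 0.988, 0.0], [-0.001, -0.0, -1.0]]
contact_force: [0.1, -0.5, 0.5]
opening: 0.601
grasp_force: 0.0
```

Emit:
jog_arm:
  grip: 0
  rows:
    - [[-5,0,-12,0],[-14,0,-22,0],[-24,0,-32,0],[-32,0,-38,0],[-36,0,-42,0]]

```text
time: 20.55
position: [547.2, 173.3, 179.5]
eef_rot: [[-0.988, -0.155, 0.004], [-0.155, 0.988, 0.001], [-0.004, 0.0, -1.0]]
contact_force: [1.2, -1.2, 0.5]
opening: 0.89
grasp_force: 0.0
```

Emit:
jog_arm:
  rows:
    - [[0,0,0,0],[0,0,0,0],[0,0,0,0],[0,0,0,0],[0,0,0,0]]

```text
time: 20.97
position: [544.5, 172.9, 176.3]
eef_rot: [[-0.988, -0.156, -0.001], [-0.156, 0.988, -0.0], [0.001, -0.0, -1.0]]
contact_force: [0.0, 1.0, -0.6]
opening: 1.002
grasp_force: 0.0
```

```bash
python3 st.py; python3 - <<'E'
from h import *
c=dump("wrist","w7.npz"); save(c,"w7.png"); X=cloud(c)
a=np.radians(8.94); Rz=np.array([[np.cos(a),np.sin(a)],[-np.sin(a),np.cos(a)]]); L=X.copy(); L[...,:2]=(X[...,:2]-[509.82,166.6])@Rz.T
Q=L.reshape(-1,3); near=(abs(Q[:,0])<80)&(abs(Q[:,1])<75)
for nm,z0,off in (("plate",84.2,5),("insert top",116.2,-7),("seat plate",47,0)):
    P=Q[near&(abs(Q[:,2]-z0)<2.5)]; r=cv2.minAreaRect(P[:,:2].astype(np.float32)); print(nm,len(P),np.round(r[0],2)-[off,0],np.round(r[1],1),round(r[2],2),"z",np.median(P[:,2]))
for nm,x,y in (("nose",52,0),("left",-48,36),("right",-48,-36),("nose2",60,0),("left2",-30,40),("right2",-30,-40)):
    P=Q[(np.hypot(Q[:,0]-x,Q[:,1]-y)<7)&(abs(Q[:,2]-84.2)<3)]; print(nm,len(P),P[:,2].mean())
E
```

```text
20.9667 pos [544.48 172.93 176.26] yaw 188.95 err tool [34.91 -0.68 87.  ] turn rad 0.0002 F [ 0.   1.  -0.6] F tool [-0.2  1.   0.6] T tool [-0.02  0.02 -0.02] tilt [ 0.0012 -0.     -1.    ]
plate 15702 [ 0.3  -0.25] [100.9 125.5] 89.74 z 84.22296021204775
insert top 3195 [ 0.11 -0.07] [36.1 33.7] 89.97 z 116.19199061437473
seat plate 8044 [-0.17  0.03] [126.8 141.2] 89.97 z 47.03702128228
nose 252 85.02093440342088
left 356 84.46477796606705
right 359 84.54649814245224
nose2 249 84.2571230484144
left2 339 84.48081885660832
right2 334 84.41690659039162
```

View pics/w7.png

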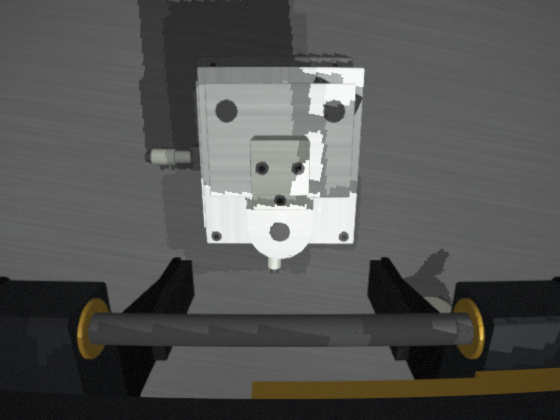

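The carrier measures at home. Its plate top is 37.2 mm above the seat plate (37.3 expected) and the insert top 69.15 mm (69.3 expected). It is centred within about 0.3 mm, and the fingers at (180,300) and (385,300) are clear of it.

```bash
python3 -c "
from rig import ctrl
print(ctrl.finish_job())"
```

```text
the job is handed in; nothing more can be done
None
```

The carrier is on the stage's three seats, released, with the gripper standing clear, and the job was handed in at about 21 s. With all three feet loaded (about 14 N in total) its height read within 0.02 mm of home, and the camera put it within about 0.3 mm of centre afterwards. That the feet are fully home is inferred from those readings, because the seats are hidden under the plate.

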